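Load the dust-tight parts drawer and cam it shut

TASK

Put all the small glass-topped tins from the bench flat on the floor of the grey unit's drawer, none on top of another, then push the drawer in until it meets its rubber seal and give both cam hooks on top a full quarter turn clockwise, so that they catch the drawer's pins and draw its front tight onto the seal. The drawer stands ajar and the cams partly turned when you start, so pull the drawer right out and turn the cams back to open first. Leave the thread spool, the bottle and the eye loupe where they stand.

Things in the scene. Friction and masses are not known exactly. Their poses are not given: they have to be found in the camera images.
- unit: Grey sheet-metal drawer unit, fixed to the bench, 110 deep x 170 wide x 34 high. Origin under the centre of the housing at bench height; its x axis points from the drawer front to the back, so the drawer pulls out along its -x; its y axis runs along the width, z up. The housing's front edge is at x = -55 mm; its roof is flat, top at z = 34 mm.
- drawer (a joint): How far the drawer is out, m: 0 = drawn tight (front pressed 4 mm into the rubber seal), about 0.004 = pushed in lightly, resting on the springy seal (the seal pushes back with about 8 N when fully pressed and lifts the front to 0.004 again if nothing holds it), 0.100 = fully out (stop). It slides with about 1 N of friction and stays where it is left.
- drawer_floor (a point): Top of the drawer's floor at its middle, 7 mm above the bench; moves with the drawer; axes as the unit's. The inside is 90 mm (along x, +-45) by 152 mm (along y, +-76), walls 3 to 5 mm thick and 19 mm high above the floor; the drawer's front plate, 10 mm thick, 30 mm high and 170 mm wide, closes the -x side. Fully out, the whole inside is clear of the housing; shut, the housing roof leaves 23 mm above the floor.
- drawer_tab (a point): Middle (53 mm above the bench) of the black grip tab on the top edge of the drawer's front plate, to pull and push it by: 10 mm thick along the unit's x, 24 mm wide along y, from 34 to 66 mm above the bench; 24 mm or more are free either side of it when the cams are open. 70 mm either side of it stand the steel keeper pins that the cam hooks catch, 8 mm thick, 14 mm high.
- cam_left (a joint): Turn of the cam hook on the unit's left (+y) side, rad: 0 = open stop, growing clockwise seen from above, 1.57 = quarter turn, stop at 1.62. Below about 0.2 the hook is out of the way of the keeper pin; between, it stands in front of the pin's place and stops a drawer that is still out. With the drawer resting on its seal it starts to press on the pin at about 1.0 and draws it in by 4 mm up to about 1.45; about 0.1 N m is needed; it stays where it is left.
- cam_right (a joint): The same for the cam hook on the unit's right (-y) side; it also closes clockwise.
- cam_left_grip (a point): On the turning axis of the left cam hook (vertical, 41 mm in front of the unit's origin and 70 mm to its left), 62 mm above the bench, in the middle of its black T grip: a bar 40 mm long, 10 mm thick, from 48.5 to 72.5 mm above the bench. At joint value 0 the bar lies along the unit's y, at 1.57 along its x. Below it the steel sickle-shaped hook sweeps 38 mm round the axis, 38 to 45 mm above the bench.
- cam_right_grip (a point): The same point of the right cam hook, 70 mm to the right of the unit's middle.
- tin_a_mid (a point): Centre of a small round tin with a glass window in its lid, 28 mm in diameter, 12 mm high, standing on the bench (centre 6 mm above its underside). Two to four such tins, of any window colour; any of them may be absent. Its z axis is the tin's own axis.
- tin_b_mid (a point): Centre of another such tin, same size; may be absent.
- tin_c_mid (a point): Centre of another such tin, same size; may be absent.
- tin_d_mid (a point): Centre of another such tin, same size; may be absent.
- spool_mid (a point): Bystander: centre of a wooden thread spool, 28 mm in diameter, 30 mm high. Leave it.
- bottle_mid (a point): Bystander: centre of a small glass bottle with a screw cap, 26 mm in diameter, 48 mm high. Leave it.
- loupe_mid (a point): Bystander: centre of a black eye loupe, 42 mm in diameter, 35 mm high. Leave it.
Not all that is in view belongs to the job. Leave any green or purple look-alike of the part that bears tin_d_mid alone.

How it is judged:
On the way, in this order (a step that is already met when the one before it is completed fails the run):
1. every tin lies flat on the floor of the drawer, the drawer still out (x of tin_a_mid in the frame of drawer_floor between -0.045 and 0.045 m and y of tin_a_mid in the frame of drawer_floor between -0.076 and 0.076 m and z of tin_a_mid in the frame of drawer_floor between 0 and 0.01 m and angle between the z axis of each of tin_a_mid, tin_b_mid, tin_c_mid, tin_d_mid and the z axis of drawer_floor, either way round below 0.2 rad and x of tin_b_mid in the frame of drawer_floor between -0.045 and 0.045 m and y of tin_b_mid in the frame of drawer_floor between -0.076 and 0.076 m and z of tin_b_mid in the frame of drawer_floor between 0 and 0.01 m and x of tin_c_mid in the frame of drawer_floor between -0.045 and 0.045 m and y of tin_c_mid in the frame of drawer_floor between -0.076 and 0.076 m and z of tin_c_mid in the frame of drawer_floor between 0 and 0.01 m and x of tin_d_mid in the frame of drawer_floor between -0.045 and 0.045 m and y of tin_d_mid in the frame of drawer_floor between -0.076 and 0.076 m and z of tin_d_mid in the frame of drawer_floor between 0 and 0.01 m and value of joint drawer above 0.02 m), for 0.2 s.
2. the drawer is pushed in onto its seal with the cams not yet closed (x of tin_a_mid in the frame of drawer_floor between -0.045 and 0.045 m and y of tin_a_mid in the frame of drawer_floor between -0.076 and 0.076 m and z of tin_a_mid in the frame of drawer_floor between 0 and 0.01 m and angle between the z axis of each of tin_a_mid, tin_b_mid, tin_c_mid, tin_d_mid and the z axis of drawer_floor, either way round below 0.2 rad and x of tin_b_mid in the frame of drawer_floor between -0.045 and 0.045 m and y of tin_b_mid in the frame of drawer_floor between -0.076 and 0.076 m and z of tin_b_mid in the frame of drawer_floor between 0 and 0.01 m and x of tin_c_mid in the frame of drawer_floor between -0.045 and 0.045 m and y of tin_c_mid in the frame of drawer_floor between -0.076 and 0.076 m and z of tin_c_mid in the frame of drawer_floor between 0 and 0.01 m and x of tin_d_mid in the frame of drawer_floor between -0.045 and 0.045 m and y of tin_d_mid in the frame of drawer_floor between -0.076 and 0.076 m and z of tin_d_mid in the frame of drawer_floor between 0 and 0.01 m and value of joint drawer below 0.007 m and value of joint each of cam_left, cam_right below 1.2 rad), for 0.1 s.
3. both cams have been given their quarter turn and the drawer is drawn tight (x of tin_a_mid in the frame of drawer_floor between -0.045 and 0.045 m and y of tin_a_mid in the frame of drawer_floor between -0.076 and 0.076 m and z of tin_a_mid in the frame of drawer_floor between 0 and 0.01 m and angle between the z axis of each of tin_a_mid, tin_b_mid, tin_c_mid, tin_d_mid and the z axis of drawer_floor, either way round below 0.2 rad and x of tin_b_mid in the frame of drawer_floor between -0.045 and 0.045 m and y of tin_b_mid in the frame of drawer_floor between -0.076 and 0.076 m and z of tin_b_mid in the frame of drawer_floor between 0 and 0.01 m and x of tin_c_mid in the frame of drawer_floor between -0.045 and 0.045 m and y of tin_c_mid in the frame of drawer_floor between -0.076 and 0.076 m and z of tin_c_mid in the frame of drawer_floor between 0 and 0.01 m and x of tin_d_mid in the frame of drawer_floor between -0.045 and 0.045 m and y of tin_d_mid in the frame of drawer_floor between -0.076 and 0.076 m and z of tin_d_mid in the frame of drawer_floor between 0 and 0.01 m and value of joint drawer below 0.002 m and value of joint each of cam_left, cam_right above 1.4 rad), for 0.2 s.
At the end, for the whole second after the job is handed in: All tins that are present lie flat (within 0.2 rad, either way up) on the drawer's floor, none on another, the drawer is drawn to within 2 mm of fully tight, and both cams are turned to at least 1.4 rad (80 degrees) (all of step 3); the robot touches nothing.
It fails at once if the spool is disturbed (moved more than 25 mm) (distance of spool_mid from where it was at the start of the episode above 0.025 m).
It fails at once if the bottle is disturbed (moved more than 25 mm) (distance of bottle_mid from where it was at the start of the episode above 0.025 m).
It fails at once if the loupe is disturbed (moved more than 25 mm) (distance of loupe_mid from where it was at the start of the episode above 0.025 m).
Of tin_a, tin_b, tin_c, tin_d only 2 to 4 are there at a start; the rules pass over those that are not, and their reading is None.
At some moment in a run one of tin_a, tin_b, tin_c, tin_d may be knocked a few centimetres aside while the robot is not near it.
Once in a run the grip may slacken for a moment while it holds something.
It also fails if it takes over 210 s, if anything falls off the work surface, if the arm or the gripper's body presses on something with over 40 N, if the wrist force passes 120 N, or if a joint passes its speed limit or range.

ROBOT

A 6-joint arm with a two-finger parallel gripper is mounted at the origin on a cart in front of the work surface, level with it; the furniture and walls round the work are solid. World frame = base frame: x ahead of the robot, y to its left, z up, the work surface at z = 0. Lengths are in m, angles in rad, forces in N, time in s.
With the tool pointing down it reaches from about 0.375 to 0.9 m from the base axis. Payload 3.1 kg.
Tool frame: the origin (TCP) lies midway between the tips of the shut fingers; the grasp point (between the pads) lies 19 mm behind it; z points along the fingers, x is the direction in which the jaws open and shut, and the axes are right-handed (so a half turn about z gives the same grasp; the last joint's range is limited). The gripper opens to 85 mm and grips with 20 to 120 N. Pads are 22 mm wide; open, the fingers measure 114 mm over their backs; the gripper's body (76 mm by 85 mm) begins 54 mm behind the grasp point. The pads swing forward as they close: fully open they stand 13 mm farther back than shut.
Start: joints at [-1.333, 0.527, 1.433, -0, 1.181, -0.178], TCP at [0.253, -0.571, 0.231] pointing down, gripper open.
Joint ranges: [-3.08, 3.08], [-0.75, 2.2], [0.22, 2.44], [-1.43, 4.57], [0, 2.65], [-2.85, 2.85]. Speed limits (rad/s): [2.79, 2.79, 3.14, 3.14, 3.14, 3.14].

INTERFACE

Orientations are given as a unit quaternion [x, y, z, w].
In Python, from station import * gives the robot as it stands.
- The arm moves only by the tool servo_tool, never from a script. Its argument "targets" is a list of rows, each a list of 6 numbers: the shift along the tool's x, y, z in mm, then the turn, a rotation vector about the tool's x, y, z in degrees. A call has 1 to 10 rows; each row is the pose to reach, as a shift and turn from the pose commanded when the call began, along the tool's axes at that moment; what a row does not reach only later rows make up. A row lasts 1/8 s, in which the tool goes at most 62.5 mm and 10.7 degrees, less where a joint would pass 70% of its speed; a pose out of reach is approached as far as the arm can. A call with a gripper value outside its range is refused whole. "gripper" is the finger opening in mm, from 0 to 85.4, set as the call begins (left out, the last holds). The fingers move at their own pace and stop on an object; "newtons" is the grip in N (left out, the last holds). Time passes only in rows, so rows that repeat a pose let the fingers close. It gives the time, the measured TCP pose, the force and the opening at its end, in the units of the state.
- sense(): the state, without advancing time (a new reading comes with each control period).
- snapshot(name): name is "side" or "top"; returns a dict with "color" (384x512x3 uint8, red, green, blue), "vfov" (degrees; the focal length in pixels is half the picture's height over the tangent of half this angle, whatever the lens; pixels are square), "cx", "cy" (the principal point, pixels), "R" (3x3) and "t" (3): a world point X has camera coordinates R X + t. Camera axes: x right, y down, z forward; pixel columns grow to the right and rows downward; lengths in m; the calibration is good to about 2 mm. A picture is of the moment at which its call begins. There is no depth.
- sign_off(): hands the job in, once; it reports no verdict.
The state is a dict: "t": time; "q": joint angles; "qd": joint speeds; "tau": joint torques, N m; "tcp_pos": TCP position; "tool_rot": TCP orientation; "force": force on the tool from outside, world axes, zero at the start; "ft_torque": the same for the moment, N m; "finger_gap": opening from 0.0 (shut) to 1.0 (fully open).
Only numpy, scipy, OpenCV 4.12 (cv2) and the standard library are available. Lean on these libraries where they do the work, as an engineer would, in place of code of your own. Each camera call takes 0.05 s, during which the arm holds its last target. There are 200 camera calls.

## Working session

There is one attempt and no reset: what is moved stays moved. The work goes in short steps, Python scripts to look and compute and a tool call to move; the robot and the scene stay as the last step left them, time stands still between calls to the robot, and variables do not carry over. Pictures are saved under pics/ and viewed, about 12 in all and at most 16, crops included, and the job is handed in when it is done.

Besides the shell and the picture viewer there is one more tool, called after "Emit:" by a JSON object that holds its "name" and its "arguments", one argument or row to a line. servo_tool: Moves the arm, as the interface text tells. Its arguments: {"type":"object","properties":{"targets":{"type":"array","items":{"type":"array","items":{"type":"number"}}},"gripper":{"type":"number"},"newtons":{"type":"number"}},"required":["targets"]}

```bash
mkdir -p pics; ls
cat > h.py <<'E'
from station import *
import numpy as np, cv2
def snap(n,f):
    s=snapshot(n); cv2.imwrite('pics/'+f,cv2.cvtColor(s['color'],cv2.COLOR_RGB2BGR)); np.savez(''+n+'.npz',**s); return s
def ld(n): return dict(np.load(''+n+'.npz'))
def foc(s): return s['color'].shape[0]/2/np.tan(np.radians(float(s['vfov']))/2)
def ray(s,u,v):
    f=foc(s); d=s['R'].T@np.array([(u-s['cx'])/f,(v-s['cy'])/f,1.]); return -s['R'].T@s['t'],d
def onz(s,u,v,z):
    c,d=ray(s,u,v); return c+d*(z-c[2])/d[2]
def proj(s,X):
    p=s['R']@np.asarray(X)+s['t']; f=foc(s); return np.array([f*p[0]/p[2]+s['cx'],f*p[1]/p[2]+s['cy']])
E
python3 - <<'E'
from h import *
a=snap('top','t0.png'); b=snap('side','s0.png')
for s in(a,b): print(s['vfov'],s['cx'],s['cy'],-s['R'].T@s['t'],s['R'].round(3).tolist())
print(sense())
E
```

```text
pics
47.98483810087624 257.5542627958538 182.11083083915565 [ 0.33466163 -0.26415027  1.01156745] [[0.02, -1.0, -0.005], [-0.98, -0.018, -0.197], [0.197, 0.009, -0.98]]
52.888676384206434 250.55985990827475 199.87540843855447 [0.72802376 0.21602808 0.71800018] [[-0.921, 0.389, 0.016], [0.292, 0.718, -0.632], [-0.257, -0.577, -0.775]]
{'t': 0.1, 'q': array([-1.33250523e+00,  5.28372242e-01,  1.43379202e+00,  7.36093477e-06,
        1.18138847e+00, -1.78529463e-01]), 'qd': array([-0.00079479, -0.00087785, -0.00202922, -0.00037897,  0.00116081,
       -0.00131665]), 'tau': array([-1.20266245e-04, -4.43304527e+01, -1.78586090e+01, -1.81459541e-04,
        3.86858665e-03, -9.55135022e-06]), 'tcp_pos': array([ 0.25289098, -0.57084229,  0.23042638]), 'tool_rot': array([ 8.38108398e-01, -5.45502844e-01, -7.11053995e-04, -6.74456973e-04]), 'force': array([ 0.11904064, -0.25081151, -0.56286395]), 'ft_torque': array([ 0.06007945, -0.00855776,  0.02284839]), 'finger_gap': 0.9989040578416377}
```

View pics/t0.png

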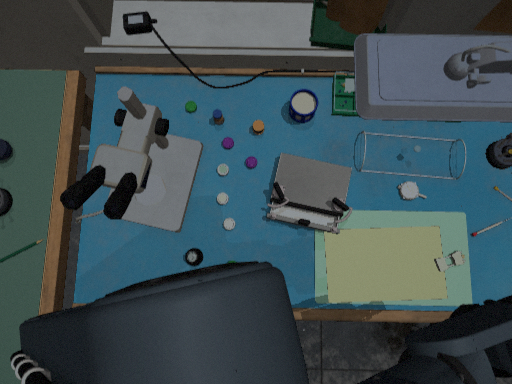

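View pics/s0.png

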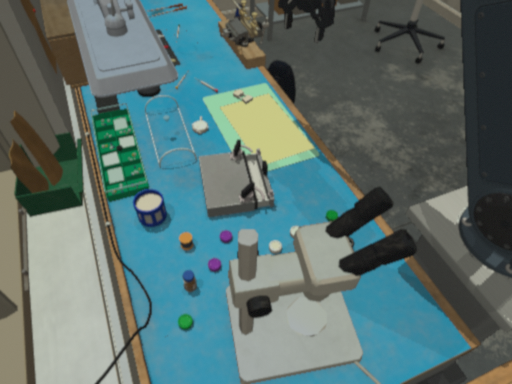

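Run:
```python
from h import *
a=cv2.imread('pics/t0.png'); b=cv2.imread('pics/s0.png')
c1=cv2.resize(a[85:275,170:365],None,fx=4,fy=4,interpolation=3)[:600*2]
c1=cv2.resize(a[90:240,170:370],(800,600),interpolation=3); cv2.imwrite('pics/t0c.png',c1)
c2=cv2.resize(b[130:340,130:350],(620,592),interpolation=3); cv2.imwrite('pics/s0c.png',c2)
```

```text
(no output)
```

View pics/t0c.png

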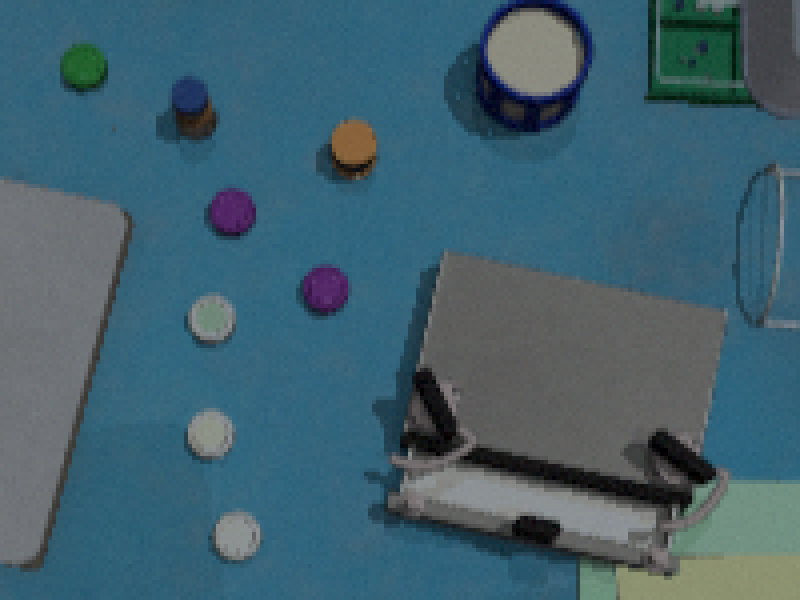

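View pics/s0c.png

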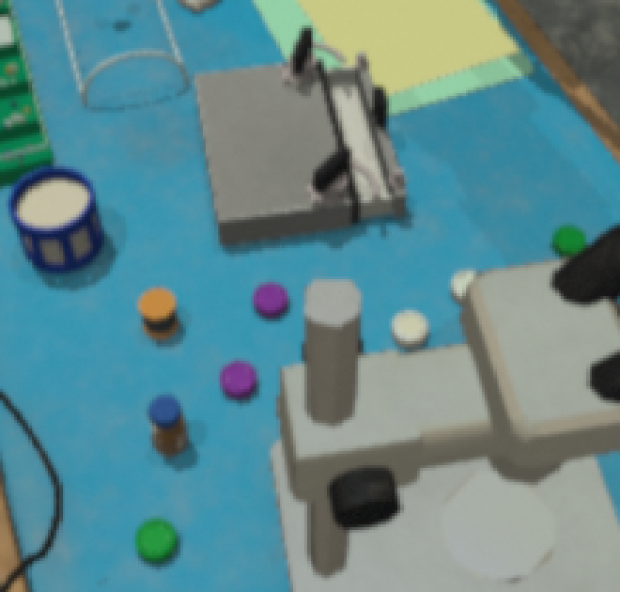

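```bash
cat >> h.py <<'E'
def tri(u1,v1,u2,v2,a,b):
    c1,d1=ray(a,u1,v1); c2,d2=ray(b,u2,v2); d1/=np.linalg.norm(d1); d2/=np.linalg.norm(d2)
    l=np.linalg.lstsq(np.c_[d1,-d2],c2-c1,rcond=None)[0]; p,q=c1+l[0]*d1,c2+l[1]*d2
    return (p+q)/2,np.linalg.norm(p-q)
def blobs(s,lo,hi,z,amin=20,amax=400):
    h=cv2.cvtColor(s['color'],cv2.COLOR_RGB2HSV); m=cv2.inRange(h,np.array(lo),np.array(hi))
    n,_,st,ce=cv2.connectedComponentsWithStats(m)
    return [(ce[i].round(1),st[i,4],onz(s,*ce[i],z).round(4)) for i in range(1,n) if amin<st[i,4]<amax]
E
python3 - <<'E'
from h import *
a=ld('top');b=ld('side')
T=lambda u,v:(170+u/4,90+v/4)
S=lambda u,v:(130+u*220/620,130+v*210/592)
BL=onz(a,*T(445,253),.034);BR=onz(a,*T(727,312),.034);print('roof',BL,BR,np.linalg.norm(BL-BR))
d=BL-BR;yaw=np.arctan2(d[1],d[0])-np.pi/2;print('yaw deg',np.degrees(yaw))
x=np.array([np.cos(yaw),np.sin(yaw),0])
o=(BL+BR)/2-x*.055;print('origin',o)
for n,t in dict(camL=((438,412),(332,172)),camR=((682,458),(302,52)),tab=((537,528),(380,104)),spool=((354,142),(158,305))).items():
    print(n,tri(*T(*t[0]),*S(*t[1]),a,b))
for n,z,t in (('tinA',.012,(212,318)),('tinB',.012,(211,434)),('tinC',.012,(237,535)),('pur1',.012,(232,211)),('pur2',.012,(326,288)),('grn',.012,(84,66))): print(n,onz(a,*T(*t),z))
print('loupe',onz(a,193,255,.035),'spool',onz(a,*T(354,142),.03))
for t1,t2 in (((70,198),(405,245)),((113,205),(380,200)),((126,95),(247,240))): print('micro',tri(*t1,*t2,a,b))
# unit-derived
y=np.array([-x[1],x[0],0])
for s in(1,-1):
    p=o-.041*x+s*.07*y;p[2]=.0725;print('grip',p,proj(a,p),proj(b,p))
E
```

```text
roof [ 0.60054955 -0.30921291  0.034     ] [ 0.56810229 -0.47327573  0.034     ] 0.16724064468500532
yaw deg -11.1872107533579
origin [ 0.530371   -0.38057347  0.034     ]
camL (array([ 0.50282264, -0.30532933,  0.05316522]), np.float64(0.0004221409260147877))
camR (array([ 0.47699865, -0.44022581,  0.05828489]), np.float64(0.0030521280988044))
tab (array([ 0.4372702 , -0.36012456,  0.05407288]), np.float64(0.002139359236565587))
spool (array([ 0.66819005, -0.25376921,  0.02819331]), np.float64(0.003185471968585282))
tinA [ 0.56405631 -0.1721127   0.012     ]
tinB [ 0.49426922 -0.17399944  0.012     ]
tinC [ 0.4353083  -0.19118516  0.012     ]
pur1 [ 0.63033678 -0.18181548  0.012     ]
pur2 [ 0.5836591  -0.23947508  0.012     ]
grn [ 0.72098046 -0.08802883  0.012     ]
loupe [ 0.36159232 -0.11410919  0.035     ] spool [ 0.66902339 -0.25459252  0.03      ]
micro (array([0.44219499, 0.05191411, 0.31015974]), np.float64(0.0016878553101390397))
micro (array([ 0.43100447, -0.02039667,  0.31236139]), np.float64(0.003256318773563197))
micro (array([ 0.62315146, -0.02781645,  0.31342209]), np.float64(0.0006811708119345717))
grip [ 0.50373114 -0.30394894  0.0725    ] [279.32409813 191.00192317] [247.8529685  185.94334941]
grip [ 0.47656899 -0.44128873  0.0725    ] [341.78274384 204.33488864] [236.50566426 143.6648514 ]
```

```bash
cat >> h.py <<'E'
from scipy.spatial.transform import Rotation as Ro
O=np.array([.5304,-.3806,0]);YAW=np.radians(-11.2)
UX=np.array([np.cos(YAW),np.sin(YAW),0]);UY=np.array([-UX[1],UX[0],0])
def unit(x,y,z): return O+UX*x+UY*y+np.array([0,0,z])
def tou(p): d=np.asarray(p)-O; return np.array([d@UX,d@UY,d[2]])
def plan(p,az=-11.2):
    s=sense(); R=Ro.from_quat(s['tool_rot']); a=np.radians(az)
    X=[np.cos(a),np.sin(a),0];Z=[0,0,-1];T=Ro.from_matrix(np.c_[X,np.cross(Z,X),Z])
    print('row',np.round(R.inv().apply(np.asarray(p)-s['tcp_pos'])*1e3,1),np.round((R.inv()*T).as_rotvec(degrees=True),1),
     'tcp',s['tcp_pos'].round(4),'unit',tou(s['tcp_pos']).round(4),'F',s['force'].round(1),'gap',round(s['finger_gap']*85.4,1),'t',round(s['t'],1))
E
python3 - <<'E'
from h import *
plan(unit(-.0953,.0023,.15)); print(tou([.4373,-.3601,.054]))
E
```

```text
row [-118.1 -254.1   80.7] [ -0.1   0.1 -54.9] tcp [ 0.2529 -0.5708  0.2304] unit [-0.2353 -0.2405  0.2304] F [ 0.1 -0.3 -0.6] gap 85.3 t 0.1
[-0.09530873  0.00202636  0.054     ]
```

Emit:
{"name": "servo_tool", "arguments": {
  "targets": [
    [-118, -254, 80, 0, 0, -55],
    [-118, -254, 80, 0, 0, -55],
    [-118, -254, 80, 0, 0, -55],
    [-118, -254, 80, 0, 0, -55],
    [-118, -254, 80, 0, 0, -55],
    [-118, -254, 80, 0, 0, -55],
    [-118, -254, 80, 0, 0, -55]
  ],
  "gripper": 45
}}

```text
t: 0.98
tcp_pos: [0.4375, -0.3612, 0.1513]
tool_rot: [0.995, -0.097, -0.0, 0.0]
force: [0.1, -0.2, -0.1]
finger_gap: 0.525
```

Run:
```python
from h import *
a=snap('top','t1.png'); b=snap('side','s1.png')
plan(unit(-.0953,.0023,.045))
cv2.imwrite('pics/m1.png',cv2.resize(np.hstack([cv2.imread('pics/t1.png')[60:330,60:430],cv2.imread('pics/s1.png')[60:330,130:430]]),(800,322)))
```

```text
row [ -0.2  -2.4 106.6] [ 0.  -0.  -0.1] tcp [ 0.4371 -0.3621  0.1516] unit [-0.0951  0.      0.1516] F [ 0.  -0.8  0.6] gap 45.1 t 1.1
```

View pics/m1.png

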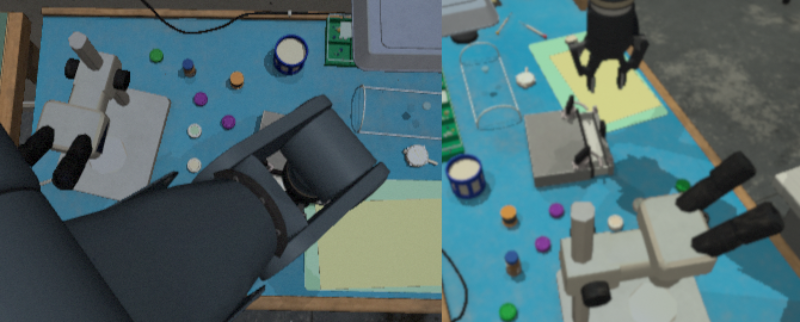

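Emit:
{"name": "servo_tool", "arguments": {
  "targets": [
    [0, -2, 55, 0, 0, 0],
    [0, -2, 108, 0, 0, 0],
    [0, -2, 108, 0, 0, 0]
  ]
}}

```text
t: 1.45
tcp_pos: [0.4349, -0.3574, 0.0397]
tool_rot: [0.995, -0.098, -0.003, -0.003]
force: [-0.6, 0.3, 0.6]
finger_gap: 0.525
```

Emit:
{"name": "servo_tool", "arguments": {
  "targets": [
    [0, 0, 0, 0, 0, 0],
    [0, 0, 0, 0, 0, 0],
    [0, 0, 0, 0, 0, 0],
    [0, 0, 0, 0, 0, 0]
  ],
  "gripper": 0,
  "newtons": 30
}}

```text
t: 1.95
tcp_pos: [0.4391, -0.3607, 0.0461]
tool_rot: [0.995, -0.097, 0.002, 0.002]
force: [-1.4, -1.3, 7.3]
finger_gap: 0.107
```

Emit:
{"name": "servo_tool", "arguments": {
  "targets": [
    [-15, 0, 0, 0, 0, 0],
    [-30, 0, 0, 0, 0, 0],
    [-42, 0, 0, 0, 0, 0],
    [-54, 0, 0, 0, 0, 0],
    [-60, 0, 0, 0, 0, 0],
    [-60, 0, 0, 0, 0, 0]
  ]
}}

```text
t: 2.7
tcp_pos: [0.38, -0.3485, 0.046]
tool_rot: [0.995, -0.097, 0.002, 0.002]
force: [-1.4, 0.3, 11.6]
finger_gap: 0.107
```

Run:
```python
from h import *
plan(unit(-.16,.0,.045))
```

```text
row [-6.2  2.2  1. ] [ 0.2 -0.2  0. ] tcp [ 0.38   -0.3485  0.046 ] unit [-0.1538  0.0022  0.046 ] F [-1.4  0.3 11.6] gap 9.1 t 2.7
```

Emit:
{"name": "servo_tool", "arguments": {
  "targets": [
    [-5, 0, -1, 0, 0, 0],
    [-9, 0, -1, 0, 0, 0],
    [-12, 0, -2, 0, 0, 0],
    [-14, 0, -2, 0, 0, 0],
    [-14, 0, -2, 0, 0, 0]
  ]
}}

```text
t: 3.32
tcp_pos: [0.3728, -0.3473, 0.0461]
tool_rot: [0.995, -0.099, 0.007, 0.004]
force: [26.2, 4.4, -7.7]
finger_gap: 0.111
```

Run:
```python
from h import *
plan(unit(-.16,.0,.045))
```

```text
row [1.1 2.  1.2] [ 0.3 -0.9 -0.2] tcp [ 0.3728 -0.3473  0.0461] unit [-0.1611  0.002   0.0461] F [26.2  4.4 -7.7] gap 9.4 t 3.3
```

Emit:
{"name": "servo_tool", "arguments": {
  "targets": [
    [6, 0, 0, 0, 0, 0],
    [7, 0, 0, 0, 0, 0],
    [7, 0, 0, 0, 0, 0],
    [7, 0, 0, 0, 0, 0]
  ],
  "gripper": 45
}}

```text
t: 3.82
tcp_pos: [0.3715, -0.3457, 0.0453]
tool_rot: [0.995, -0.097, -0.0, -0.0]
force: [-0.6, -0.1, -1.0]
finger_gap: 0.525
```

Emit:
{"name": "servo_tool", "arguments": {
  "targets": [
    [0, 0, -50, 0, 0, 0],
    [0, 0, -80, 0, 0, 0],
    [0, 0, -80, 0, 0, 0]
  ]
}}

```text
t: 4.2
tcp_pos: [0.3727, -0.3472, 0.1273]
tool_rot: [0.995, -0.097, 0.002, 0.002]
force: [-0.1, 0.1, -0.5]
finger_gap: 0.528
```

Run:
```python
from h import *
b=snap('side','s2.png')
s=ld('top')
T=lambda u,v:(170+u/4,90+v/4)
a=s
for n,p,q in(('L',(422,375),(455,445)),('R',(655,437),(715,478))):
    P,Q=onz(a,*T(*p),.0725),onz(a,*T(*q),.0725);d=Q-P;print(n,np.degrees(np.arctan2(d[1],d[0]))%180,np.linalg.norm(d),(P+Q)/2,tou((P+Q)/2))
plan(unit(-.041,.07,.13),-65)
cv2.imwrite('pics/s2c.png',cv2.resize(cv2.imread('pics/s2.png')[100:230,150:320],(785,600),interpolation=3))
```

```text
L 25.549378326625202 0.04311129034127754 [ 0.50046218 -0.30460801  0.0725    ] [-0.04412792  0.06872978  0.0725    ]
R 55.75411263053584 0.03927928505038808 [ 0.47648506 -0.44007926  0.0725    ] [-0.04133523 -0.06881862  0.0725    ]
row [121.  -66.9  -3.9] [ 0.  -0.1 53.9] tcp [ 0.3721 -0.3463  0.126 ] unit [-0.162   0.0029  0.126 ] F [-0.   0.1 -0.7] gap 45.2 t 4.2
```

View pics/s2c.png

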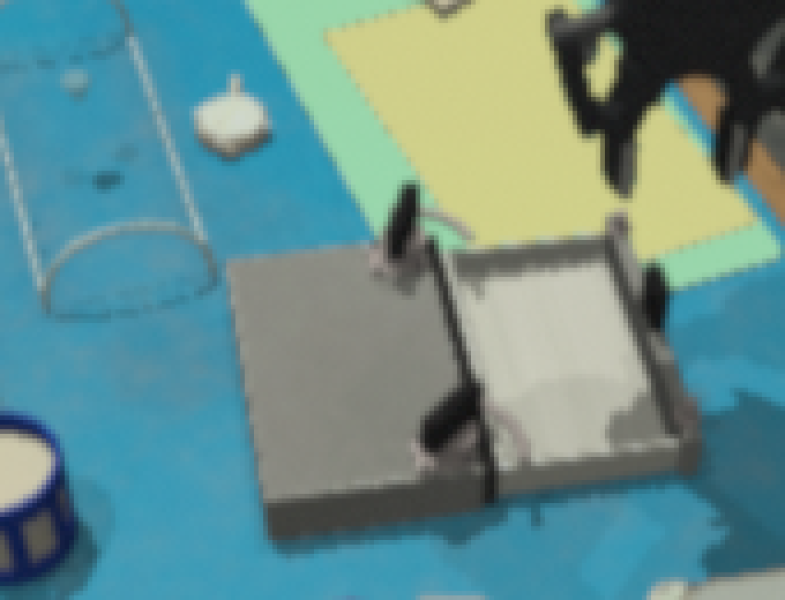

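Emit:
{"name": "servo_tool", "arguments": {
  "targets": [
    [121, -67, -4, 0, 0, 54],
    [121, -67, -4, 0, 0, 54],
    [121, -67, -4, 0, 0, 54],
    [121, -67, -4, 0, 0, 54],
    [121, -67, -4, 0, 0, 54],
    [121, -67, -4, 0, 0, 54],
    [121, -67, -4, 0, 0, 54]
  ],
  "gripper": 40
}}

```text
t: 5.12
tcp_pos: [0.5032, -0.3032, 0.1283]
tool_rot: [0.843, -0.537, -0.001, -0.0]
force: [-0.3, 0.1, -0.1]
finger_gap: 0.47
```

Run:
```python
from h import *
plan(unit(-.041,.07,.050),-65)
```

```text
row [ 1.1 -0.3 78.3] [ 0.   0.1 -0. ] tcp [ 0.5032 -0.3032  0.1283] unit [-0.0417  0.0707  0.1283] F [-0.3  0.1 -0.1] gap 40.1 t 5.1
```

Emit:
{"name": "servo_tool", "arguments": {
  "targets": [
    [1, 0, 40, 0, 0, 0],
    [1, 0, 79, 0, 0, 0],
    [1, 0, 79, 0, 0, 0]
  ]
}}

```text
t: 5.5
tcp_pos: [0.502, -0.3027, 0.0474]
tool_rot: [0.843, -0.538, -0.004, -0.001]
force: [-0.5, -0.1, 0.3]
finger_gap: 0.469
```

Emit:
{"name": "servo_tool", "arguments": {
  "targets": [
    [0, 0, 0, 0, 0, 0],
    [0, 0, 0, 0, 0, 0],
    [0, 0, 0, 0, 0, 0],
    [0, 0, 0, 0, 0, 0]
  ],
  "gripper": 0,
  "newtons": 40
}}

```text
t: 6.0
tcp_pos: [0.5047, -0.3039, 0.0519]
tool_rot: [0.843, -0.538, 0.0, -0.0]
force: [-0.3, 3.9, 6.4]
finger_gap: 0.109
```

Run:
```python
from h import *
plan(unit(-.041,.07,.050),-11.2)
print(sense()['ft_torque'])
```

```text
row [-0.3  0.8  1.9] [ -0.   -0.1 -53.9] tcp [ 0.5047 -0.3039  0.0519] unit [-0.0402  0.0703  0.0519] F [-0.3  3.9  6.4] gap 9.3 t 6.0
[ 0.68868457  0.04346457 -0.04313715]
```

Emit:
{"name": "servo_tool", "arguments": {
  "targets": [
    [0, 0, 0, 0, 0, -9],
    [0, 0, 0, 0, 0, -18],
    [0, 0, 0, 0, 0, -27],
    [0, 0, 0, 0, 0, -36],
    [0, 0, 0, 0, 0, -45],
    [0, 0, 0, 0, 0, -54],
    [0, 0, 0, 0, 0, -54]
  ]
}}

```text
t: 6.88
tcp_pos: [0.5062, -0.3051, 0.0519]
tool_rot: [0.995, -0.099, 0.002, 0.001]
force: [3.1, 2.3, 5.3]
finger_gap: 0.109
```

Run:
```python
from h import *
plan(unit(-.041,-.07,.13),-34)
print(sense()['ft_torque'])
```

```text
row [ -1.9 139.4 -77.9] [ 0.  -0.3 22.7] tcp [ 0.5062 -0.3051  0.0519] unit [-0.0384  0.0693  0.0519] F [3.1 2.3 5.3] gap 9.3 t 6.9
[ 0.69476118 -0.53397174 -0.19781443]
```

Emit:
{"name": "servo_tool", "arguments": {
  "targets": [
    [0, 0, 0, 0, 0, 0],
    [0, 0, 0, 0, 0, 0],
    [0, 0, 0, 0, 0, 0]
  ],
  "gripper": 40
}}

```text
t: 7.25
tcp_pos: [0.5039, -0.3045, 0.05]
tool_rot: [0.995, -0.097, -0.0, 0.0]
force: [-0.5, -0.3, 0.7]
finger_gap: 0.47
```

Emit:
{"name": "servo_tool", "arguments": {
  "targets": [
    [0, 0, -50, 0, 0, 0],
    [0, 0, -78, 0, 0, 0],
    [-1, 60, -78, 0, 0, 11],
    [-1, 120, -78, 0, 0, 23],
    [-1, 139, -78, 0, 0, 23],
    [-1, 139, -78, 0, 0, 23]
  ]
}}

```text
t: 8.0
tcp_pos: [0.4756, -0.4414, 0.1277]
tool_rot: [0.956, -0.294, -0.0, -0.0]
force: [0.0, 0.8, 0.2]
finger_gap: 0.472
```

Run:
```python
from h import *
plan(unit(-.040,-.07,.050),-34)
```

```text
row [ 1.7 -0.9 77.7] [-0.   0.  -0.2] tcp [ 0.4756 -0.4414  0.1277] unit [-0.0419 -0.0702  0.1277] F [0.  0.8 0.2] gap 40.3 t 8.0
```

Emit:
{"name": "servo_tool", "arguments": {
  "targets": [
    [2, 0, 40, 0, 0, 0],
    [2, 0, 77, 0, 0, 0],
    [2, 0, 77, 0, 0, 0]
  ]
}}

```text
t: 8.38
tcp_pos: [0.4766, -0.4369, 0.0481]
tool_rot: [0.956, -0.292, -0.004, -0.003]
force: [-1.6, 0.7, 0.0]
finger_gap: 0.469
```

Emit:
{"name": "servo_tool", "arguments": {
  "targets": [
    [0, 0, 0, 0, 0, 0],
    [0, 0, 0, 0, 0, 0],
    [0, 0, 0, 0, 0, 0],
    [0, 0, 0, 0, 0, 0]
  ],
  "gripper": 0
}}

```text
t: 8.88
tcp_pos: [0.4779, -0.4411, 0.0531]
tool_rot: [0.956, -0.293, -0.0, -0.0]
force: [-2.8, 4.4, 6.3]
finger_gap: 0.103
```

Emit:
{"name": "servo_tool", "arguments": {
  "targets": [
    [0, 0, 0, 0, 0, -8],
    [0, 0, 0, 0, 0, -16],
    [0, 0, 0, 0, 0, -23],
    [0, 0, 0, 0, 0, -23]
  ]
}}

```text
t: 9.38
tcp_pos: [0.4783, -0.4413, 0.0531]
tool_rot: [0.995, -0.097, 0.0, -0.0]
force: [-2.0, 3.0, 5.6]
finger_gap: 0.107
```

Run:
```python
from h import *
plan(unit(-.041,-.07,.13),-11.2)
print(sense()['ft_torque'])
```

```text
row [ -1.6   0.3 -76.9] [-0.  -0.1  0. ] tcp [ 0.4783 -0.4413  0.0531] unit [-0.0393 -0.0696  0.0531] F [-2.   3.   5.6] gap 9.2 t 9.4
[ 0.52515642  0.36462365 -0.21646386]
```

Emit:
{"name": "servo_tool", "arguments": {
  "targets": [
    [0, 0, 0, 0, 0, 0],
    [0, 0, 0, 0, 0, 0],
    [0, 0, 0, 0, 0, 0]
  ],
  "gripper": 45
}}

```text
t: 9.75
tcp_pos: [0.4784, -0.4421, 0.0514]
tool_rot: [0.995, -0.097, 0.0, 0.0]
force: [0.2, 0.4, -0.6]
finger_gap: 0.524
```

Emit:
{"name": "servo_tool", "arguments": {
  "targets": [
    [0, 0, -50, 0, 0, 0],
    [0, 0, -110, 0, 0, 0],
    [0, 50, -110, 0, 0, 0],
    [0, 100, -110, 0, 0, 0],
    [0, 100, -110, 0, 0, 0],
    [0, 100, -110, 0, 0, 0]
  ]
}}

```text
t: 10.5
tcp_pos: [0.4585, -0.5391, 0.1606]
tool_rot: [0.995, -0.097, -0.0, -0.001]
force: [-0.2, 0.6, -0.4]
finger_gap: 0.528
```

Run:
```python
from h import *
a=snap('top','t3.png'); b=snap('side','s3.png')
print('white');[print(r) for r in blobs(a,(0,0,110),(179,70,255),.012,20,200)]
cv2.imwrite('pics/t3c.png',cv2.resize(cv2.imread('pics/t3.png')[80:305,80:380],(800,600),interpolation=3))
```

```text
white
(array([134.9,  19. ]), np.int32(122), array([0.9553, 0.0676, 0.012 ]))
(array([124.3,  93.5]), np.int32(162), array([0.7521, 0.0786, 0.012 ]))
(array([147.1, 106.1]), np.int32(37), array([0.72  , 0.0199, 0.012 ]))
(array([127.5, 116.8]), np.int32(71), array([0.6918, 0.0657, 0.012 ]))
(array([392.6, 139. ]), np.int32(157), array([ 0.647 , -0.5779,  0.012 ]))
(array([ 83.3, 146.9]), np.int32(45), array([0.6137, 0.1663, 0.012 ]))
(array([ 96.8, 152.4]), np.int32(68), array([0.6006, 0.1326, 0.012 ]))
(array([372.8, 171.2]), np.int32(45), array([ 0.5664, -0.5278,  0.012 ]))
(array([451.7, 216.9]), np.int32(160), array([ 0.461 , -0.7068,  0.012 ]))
(array([497.1, 223.7]), np.int32(21), array([ 0.4474, -0.8106,  0.012 ]))
(array([ 34.3, 308.4]), np.int32(165), array([0.2374, 0.239 , 0.012 ]))
(array([  9.4, 338.6]), np.int32(105), array([0.1722, 0.2863, 0.012 ]))
```

View pics/t3c.png

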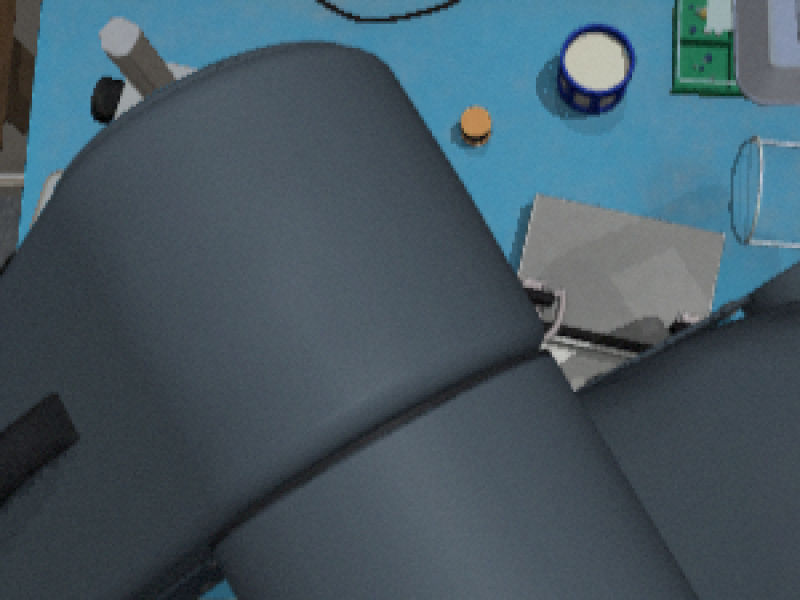

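Run:
```python
from h import *
b=ld('side');a=ld('top')
for n,p in dict(A=(.564,-.172,.012),B=(.494,-.174,.012),C=(.435,-.191,.012)).items(): print(n,proj(b,p))
print('side');[print(r) for r in blobs(b,(0,0,150),(179,60,255),.012,10,400)]
for uv in((330,230),(385,195),(415,245),(350,275),(300,230),(420,300)): print(uv,onz(b,*uv,0.006).round(3))
for uv in((232,265),(333,215)): print(uv)
print(onz(a,232,265,.012),onz(b,333,215,.012))
plan([.435,-.191,.12])
```

```text
A [245.22919556 256.63859838]
B [274.89381718 245.19303505]
C [295.67822987 230.6250614 ]
side
(array([121.2,   3.4]), np.int32(45), array([ 0.5787, -1.4354,  0.012 ]))
(array([111.8,  17.2]), np.int32(32), array([ 0.6338, -1.3325,  0.012 ]))
(array([206.8,  84.2]), np.int32(20), array([ 0.4392, -0.7897,  0.012 ]))
(array([ 72.2, 112.3]), np.int32(292), array([ 0.8409, -0.8   ,  0.012 ]))
(array([242.3,  94.6]), np.int32(120), array([ 0.3566, -0.6991,  0.012 ]))
(array([199.5, 124.8]), np.int32(137), array([ 0.5207, -0.6131,  0.012 ]))
(array([120. , 123.3]), np.int32(119), array([ 0.7242, -0.7014,  0.012 ]))
(array([126.7, 141.1]), np.int32(134), array([ 0.7218, -0.6213,  0.012 ]))
(array([156.9, 155.6]), np.int32(17), array([ 0.6609, -0.5374,  0.012 ]))
(array([182.5, 148.6]), np.int32(15), array([ 0.5921, -0.5382,  0.012 ]))
(array([167.3, 152.3]), np.int32(15), array([ 0.6328, -0.5396,  0.012 ]))
(array([110.3, 158.7]), np.int32(166), array([ 0.7739, -0.5708,  0.012 ]))
(array([115. , 174.7]), np.int32(182), array([ 0.7731, -0.5101,  0.012 ]))
(array([263.2, 195.2]), np.int32(131
[... 440 characters left out ...]
32(297), array([ 0.8432, -0.0435,  0.012 ]))
(array([361. , 366.3]), np.int32(12), array([0.4606, 0.1101, 0.012 ]))
(array([110.7, 377.1]), np.int32(183), array([ 0.8668, -0.0401,  0.012 ]))
(array([376.6, 380.8]), np.int32(17), array([0.449 , 0.1406, 0.012 ]))
(330, 230) [ 0.36  -0.167  0.006]
(385, 195) [ 0.184 -0.206  0.006]
(415, 245) [ 0.207 -0.061  0.006]
(350, 275) [ 0.379 -0.053  0.006]
(300, 230) [ 0.423 -0.192  0.006]
(420, 300) [0.28  0.048 0.006]
(232, 265)
(333, 215)
[ 0.3415225  -0.20050688  0.012     ] [ 0.33556087 -0.19732599  0.012     ]
row [ -90.2 -336.1   41.4] [-0.1  0.1  0.1] tcp [ 0.459  -0.5382  0.1608] unit [-0.0394 -0.1685  0.1608] F [ 0.1  0.1 -0.9] gap 44.9 t 10.6
```

Emit:
{"name": "servo_tool", "arguments": {
  "targets": [
    [-90, -336, 40, 0, 0, 0],
    [-90, -336, 40, 0, 0, 0],
    [-90, -336, 40, 0, 0, 0],
    [-90, -336, 40, 0, 0, 0],
    [-90, -336, 40, 0, 0, 0],
    [-90, -336, 40, 0, 0, 0],
    [-90, -336, 40, 0, 0, 0],
    [-90, -336, 40, 0, 0, 0]
  ],
  "gripper": 45
}}

```text
t: 11.6
tcp_pos: [0.4362, -0.1929, 0.1218]
tool_rot: [0.995, -0.096, 0.001, 0.001]
force: [0.4, -0.5, 1.2]
finger_gap: 0.525
```

Run:
```python
from h import *
plan([.435,-.191,.003])
a=snap('top','t4.png'); b=snap('side','s4.png')
[print(r) for r in blobs(b,(0,0,150),(179,60,255),.012,10,400) if 0.36<r[2][0]<.7 and -.3<r[2][1]<0]
cv2.imwrite('pics/m4.png',cv2.resize(np.hstack([cv2.imread('pics/t4.png')[90:330,150:390],cv2.imread('pics/s4.png')[120:360,190:430]]),(800,400)))
```

```text
row [ -1.8  -1.8 118.8] [ 0.1 -0.1  0.2] tcp [ 0.4362 -0.1929  0.1218] unit [-0.1288  0.1658  0.1218] F [ 0.4 -0.5  1.2] gap 44.9 t 11.6
(array([247.3, 236.4]), np.int32(282), array([ 0.5403, -0.2175,  0.012 ]))
(array([274.9, 245.1]), np.int32(115), array([ 0.4939, -0.1741,  0.012 ]))
```

View pics/m4.png

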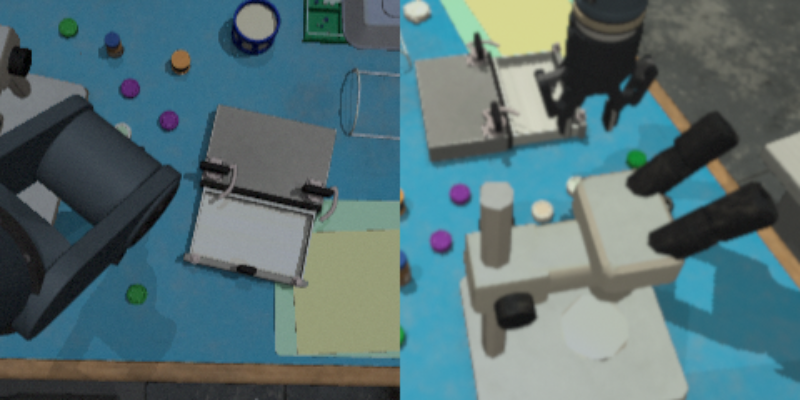

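Emit:
{"name": "servo_tool", "arguments": {
  "targets": [
    [-1, -1, 50, 0, 0, 0],
    [-1, -1, 100, 0, 0, 0],
    [-1, -1, 118, 0, 0, 0],
    [-1, -1, 119, 0, 0, 0],
    [-1, -1, 119, 0, 0, 0]
  ]
}}

```text
t: 12.32
tcp_pos: [0.4351, -0.1926, 0.0028]
tool_rot: [0.995, -0.097, 0.001, 0.0]
force: [0.4, 0.2, -0.3]
finger_gap: 0.528
```

Emit:
{"name": "servo_tool", "arguments": {
  "targets": [
    [0, 0, 0, 0, 0, 0],
    [0, 0, 0, 0, 0, 0],
    [0, 0, 0, 0, 0, 0],
    [0, 0, 0, 0, 0, 0]
  ],
  "gripper": 20,
  "newtons": 30
}}

```text
t: 12.82
tcp_pos: [0.4352, -0.1923, 0.0035]
tool_rot: [0.995, -0.097, 0.001, 0.001]
force: [0.0, -0.7, 6.3]
finger_gap: 0.297
```

Emit:
{"name": "servo_tool", "arguments": {
  "targets": [
    [0, 0, -20, 0, 0, 0],
    [0, 0, -60, 0, 0, 0],
    [0, 0, -100, 0, 0, 0],
    [0, 0, -100, 0, 0, 0]
  ]
}}

```text
t: 13.32
tcp_pos: [0.4362, -0.1926, 0.1052]
tool_rot: [0.995, -0.097, 0.003, 0.002]
force: [-0.1, 0.3, 0.0]
finger_gap: 0.29
```

Run:
```python
from h import *
plan(unit(-.111,-.045,.10))
```

```text
row [ 17.5 211.2   5.9] [ 0.2 -0.4  0.1] tcp [ 0.4362 -0.1926  0.1052] unit [-0.1289  0.1661  0.1052] F [-0.1  0.3  0. ] gap 24.8 t 13.3
```

Emit:
{"name": "servo_tool", "arguments": {
  "targets": [
    [18, 60, 0, 0, 0, 0],
    [18, 120, 0, 0, 0, 0],
    [18, 180, 0, 0, 0, 0],
    [18, 211, 0, 0, 0, 0],
    [18, 211, 0, 0, 0, 0],
    [18, 211, 0, 0, 0, 0]
  ]
}}

```text
t: 14.08
tcp_pos: [0.4108, -0.4003, 0.1013]
tool_rot: [0.995, -0.097, -0.001, -0.001]
force: [-0.4, 0.5, -0.1]
finger_gap: 0.291
```

Run:
```python
from h import *
plan(unit(-.111,-.045,.012))
b=snap('side','s5.png')
[print(r) for r in blobs(b,(0,0,150),(179,60,255),.012,10,400) if 0.36<r[2][0]<.7 and -.3<r[2][1]<0]
cv2.imwrite('pics/s5c.png',cv2.resize(cv2.imread('pics/s5.png')[90:290,170:370],(600,600),interpolation=3))
```

```text
row [ 2.7  2.7 89.3] [-0.2  0.1  0.1] tcp [ 0.4108 -0.4003  0.1013] unit [-0.1135 -0.0426  0.1013] F [-0.4  0.5 -0.1] gap 24.8 t 14.1
(array([247.3, 236.2]), np.int32(278), array([ 0.5403, -0.218 ,  0.012 ]))
(array([274.9, 245.1]), np.int32(115), array([ 0.4939, -0.1741,  0.012 ]))
```

View pics/s5c.png

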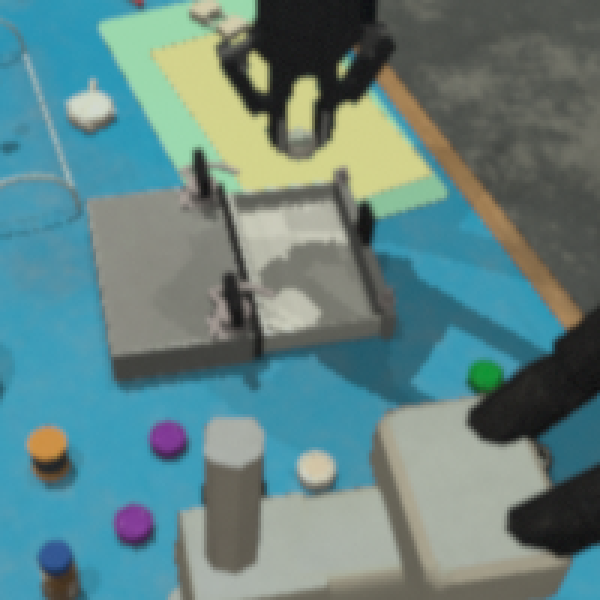

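Tin C is held between the fingers (crop 298,140), level, and its place is empty; the drawer is clear. Lowering.

Emit:
{"name": "servo_tool", "arguments": {
  "targets": [
    [2, 2, 40, 0, 0, 0],
    [2, 2, 75, 0, 0, 0],
    [2, 2, 88, 0, 0, 0],
    [2, 2, 89, 0, 0, 0],
    [2, 2, 89, 0, 0, 0]
  ]
}}

```text
t: 14.75
tcp_pos: [0.4137, -0.4047, 0.0143]
tool_rot: [0.995, -0.097, 0.001, 0.001]
force: [0.1, 0.1, -0.2]
finger_gap: 0.287
```

Emit:
{"name": "servo_tool", "arguments": {
  "targets": [
    [0, 0, 0, 0, 0, 0],
    [0, 0, 0, 0, 0, 0],
    [0, 0, 0, 0, 0, 0]
  ],
  "gripper": 42
}}

```text
t: 15.12
tcp_pos: [0.4132, -0.4048, 0.0138]
tool_rot: [0.995, -0.097, 0.0, 0.0]
force: [0.3, -0.4, 1.0]
finger_gap: 0.49
```

Emit:
{"name": "servo_tool", "arguments": {
  "targets": [
    [0, 0, -50, 0, 0, 0],
    [0, 0, -100, 0, 0, 0],
    [0, 0, -100, 0, 0, 0]
  ]
}}

```text
t: 15.5
tcp_pos: [0.4149, -0.407, 0.1174]
tool_rot: [0.995, -0.097, 0.003, 0.004]
force: [-0.0, 0.2, -0.2]
finger_gap: 0.49
```

Run:
```python
from h import *
b=snap('side','s6.png');a=snap('top','t6.png')
for s in (a,b):
  [print(r) for r in blobs(s,(0,0,120),(179,60,255),.012,10,400) if 0.36<r[2][0]<.7 and -.5<r[2][1]<0]; print()
plan([.494,-.174,.12])
```

```text
(array([222.5, 169. ]), np.int32(104), array([ 0.5653, -0.1709,  0.012 ]))
(array([279.5, 185.8]), np.int32(16), array([ 0.5271, -0.3068,  0.012 ]))
(array([278.4, 205.2]), np.int32(124), array([ 0.4808, -0.3047,  0.012 ]))
(array([222.4, 197.9]), np.int32(109), array([ 0.4958, -0.173 ,  0.012 ]))
(array([348.5, 250.2]), np.int32(89), array([ 0.3801, -0.4662,  0.012 ]))

(array([243.7, 145.2]), np.int32(35), array([ 0.4375, -0.4903,  0.012 ]))
(array([269. , 151.6]), np.int32(12), array([ 0.3849, -0.4427,  0.012 ]))
(array([261. , 152.6]), np.int32(12), array([ 0.406 , -0.4471,  0.012 ]))
(array([247.3, 236.8]), np.int32(302), array([ 0.5408, -0.2166,  0.012 ]))
(array([274.9, 245.6]), np.int32(128), array([ 0.4945, -0.173 ,  0.012 ]))

row [  35.  -241.7   -6.3] [ 0.  -0.   0.1] tcp [ 0.413  -0.4044  0.1138] unit [-0.1105 -0.0462  0.1138] F [-0.7 -0.5 -0.1] gap 41.8 t 15.6
```

Emit:
{"name": "servo_tool", "arguments": {
  "targets": [
    [35, -60, 0, 0, 0, 0],
    [35, -120, 0, 0, 0, 0],
    [35, -180, 0, 0, 0, 0],
    [35, -241, 0, 0, 0, 0],
    [35, -241, 0, 0, 0, 0],
    [35, -241, 0, 0, 0, 0]
  ],
  "gripper": 45
}}

```text
t: 16.35
tcp_pos: [0.4936, -0.1746, 0.1123]
tool_rot: [0.995, -0.096, -0.001, -0.0]
force: [0.8, -0.6, -0.6]
finger_gap: 0.527
```

Run:
```python
from h import *
b=snap('side','s7.png')
[print(r) for r in blobs(b,(0,0,120),(179,60,255),.012,10,400) if 0.36<r[2][0]<.7 and -.5<r[2][1]<0]; print()
plan([.495,-.1735,.003])
cv2.imwrite('pics/s7c.png',cv2.resize(cv2.imread('pics/s7.png')[110:270,190:330],(525,600),interpolation=3))
```

```text
(array([260.1, 193.5]), np.int32(55), array([ 0.4649, -0.3195,  0.012 ]))
(array([284.6, 197.1]), np.int32(17), array([ 0.4153, -0.2873,  0.012 ]))
(array([247.3, 237.1]), np.int32(308), array([ 0.541 , -0.2159,  0.012 ]))
(array([274.9, 245.7]), np.int32(131), array([ 0.4946, -0.1727,  0.012 ]))

row [  0.9  -2.2 109.5] [0.  0.  0.1] tcp [ 0.4938 -0.1755  0.1125] unit [-0.0758  0.194   0.1125] F [ 0.6 -0.6 -0.1] gap 45.1 t 16.4
```

View pics/s7c.png

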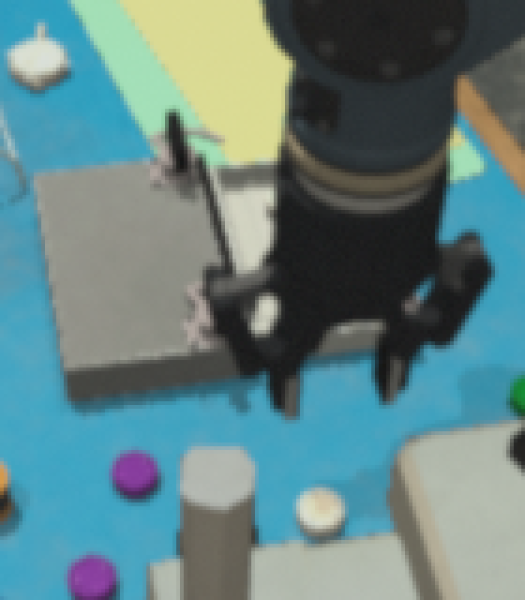

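Emit:
{"name": "servo_tool", "arguments": {
  "targets": [
    [1, -1, 50, 0, 0, 0],
    [1, -1, 95, 0, 0, 0],
    [1, -1, 109, 0, 0, 0],
    [1, -1, 109, 0, 0, 0],
    [1, -1, 109, 0, 0, 0]
  ]
}}

```text
t: 17.02
tcp_pos: [0.4959, -0.175, 0.0055]
tool_rot: [0.995, -0.097, 0.001, 0.001]
force: [0.1, -0.2, 0.7]
finger_gap: 0.528
```

Emit:
{"name": "servo_tool", "arguments": {
  "targets": [
    [0, 0, 0, 0, 0, 0],
    [0, 0, 0, 0, 0, 0],
    [0, 0, 0, 0, 0, 0],
    [0, 0, 0, 0, 0, 0]
  ],
  "gripper": 20
}}

```text
t: 17.52
tcp_pos: [0.4961, -0.1746, 0.006]
tool_rot: [0.995, -0.097, 0.001, 0.001]
force: [0.3, -0.6, 5.8]
finger_gap: 0.291
```

Emit:
{"name": "servo_tool", "arguments": {
  "targets": [
    [0, 0, -20, 0, 0, 0],
    [0, 0, -60, 0, 0, 0],
    [0, 0, -100, 0, 0, 0],
    [0, 0, -100, 0, 0, 0]
  ]
}}

```text
t: 18.02
tcp_pos: [0.4972, -0.1749, 0.1077]
tool_rot: [0.995, -0.097, 0.004, 0.002]
force: [0.7, 0.1, 0.1]
finger_gap: 0.292
```

Run:
```python
from h import *
plan(unit(-.111,.0,.10))
```

```text
row [-38.9 195.2   8. ] [ 0.2 -0.4  0.1] tcp [ 0.4972 -0.1749  0.1077] unit [-0.0725  0.1953  0.1077] F [0.7 0.1 0.1] gap 24.9 t 18.0
```

Emit:
{"name": "servo_tool", "arguments": {
  "targets": [
    [-39, 60, 0, 0, 0, 0],
    [-39, 120, 0, 0, 0, 0],
    [-39, 180, 0, 0, 0, 0],
    [-39, 195, 0, 0, 0, 0],
    [-39, 195, 0, 0, 0, 0],
    [-39, 195, 0, 0, 0, 0]
  ]
}}

```text
t: 18.77
tcp_pos: [0.4188, -0.3553, 0.1037]
tool_rot: [0.995, -0.096, -0.001, -0.001]
force: [-0.6, 0.9, -0.0]
finger_gap: 0.293
```

Run:
```python
from h import *
plan(unit(-.111,.0,.0145))
b=snap('side','s8.png')
[print(r) for r in blobs(b,(0,0,120),(179,60,255),.012,10,400) if 0.36<r[2][0]<.7 and -.5<r[2][1]<0]; print()
cv2.imwrite('pics/s8c.png',cv2.resize(cv2.imread('pics/s8.png')[110:270,190:330],(525,600),interpolation=3))
```

```text
row [ 3.6  3.4 89.2] [-0.1  0.1  0.1] tcp [ 0.4188 -0.3553  0.1037] unit [-0.1144  0.0032  0.1037] F [-0.6  0.9 -0. ] gap 25.0 t 18.8
(array([243.7, 145.1]), np.int32(35), array([ 0.4373, -0.4905,  0.012 ]))
(array([274.9, 147.4]), np.int32(40), array([ 0.3637, -0.4514,  0.012 ]))
(array([261.2, 152.5]), np.int32(13), array([ 0.4053, -0.4471,  0.012 ]))
(array([247.3, 236.8]), np.int32(304), array([ 0.5408, -0.2164,  0.012 ]))
```

View pics/s8c.png

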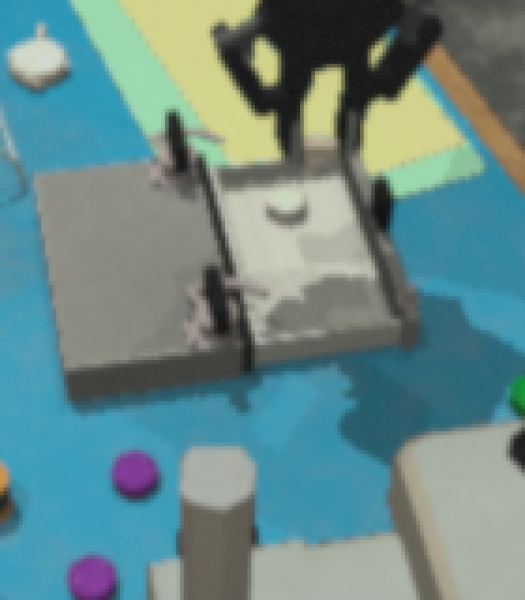

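Emit:
{"name": "servo_tool", "arguments": {
  "targets": [
    [2, 2, 40, 0, 0, 0],
    [2, 2, 75, 0, 0, 0],
    [2, 2, 88, 0, 0, 0],
    [2, 2, 89, 0, 0, 0],
    [2, 2, 89, 0, 0, 0]
  ]
}}

```text
t: 19.45
tcp_pos: [0.4216, -0.3598, 0.016]
tool_rot: [0.995, -0.096, 0.0, 0.0]
force: [2.5, 0.5, -0.8]
finger_gap: 0.292
```

Emit:
{"name": "servo_tool", "arguments": {
  "targets": [
    [0, 0, 0, 0, 0, 0],
    [0, 0, 0, 0, 0, 0],
    [0, 0, 0, 0, 0, 0]
  ],
  "gripper": 42
}}

```text
t: 19.82
tcp_pos: [0.4258, -0.3643, 0.0185]
tool_rot: [0.995, -0.097, 0.006, 0.005]
force: [10.7, -2.0, 5.9]
finger_gap: 0.491
```

Emit:
{"name": "servo_tool", "arguments": {
  "targets": [
    [0, 0, -50, 0, 0, 0],
    [0, 0, -100, 0, 0, 0],
    [0, 0, -100, 0, 0, 0]
  ]
}}

```text
t: 20.2
tcp_pos: [0.4222, -0.3618, 0.1199]
tool_rot: [0.995, -0.097, 0.003, 0.003]
force: [-0.7, 0.0, 0.5]
finger_gap: 0.493
```

Run:
```python
from h import *
b=ld('side'); p=onz(b,266.8,164.0,.019); print(tou(p))
a=snap('top','t9.png')
[print(r) for r in blobs(a,(0,0,120),(179,60,255),.012,10,400) if 0.36<r[2][0]<.7 and -.5<r[2][1]<0]
plan([.565,-.171,.12])
```

```text
[-0.11262973 -0.03919755  0.019     ]
(array([279.9, 157.4]), np.int32(12), array([ 0.5962, -0.3071,  0.012 ]))
(array([222.5, 169. ]), np.int32(104), array([ 0.5653, -0.1709,  0.012 ]))
(array([291.4, 207.3]), np.int32(11), array([ 0.4766, -0.335 ,  0.012 ]))
(array([290.9, 214. ]), np.int32(57), array([ 0.4608, -0.334 ,  0.012 ]))
(array([318.8, 246.2]), np.int32(100), array([ 0.3878, -0.3982,  0.012 ]))
row [ 104.7 -213.7   -2.5] [ 0.2 -0.2  0.1] tcp [ 0.4211 -0.3606  0.1179] unit [-0.1111 -0.0016  0.1179] F [-0.5 -0.  -0.6] gap 41.9 t 20.2
```

Emit:
{"name": "servo_tool", "arguments": {
  "targets": [
    [40, -60, 0, 0, 0, 0],
    [80, -120, 0, 0, 0, 0],
    [104, -180, 0, 0, 0, 0],
    [104, -213, 0, 0, 0, 0],
    [104, -213, 0, 0, 0, 0],
    [104, -213, 0, 0, 0, 0]
  ],
  "gripper": 45
}}

```text
t: 21.0
tcp_pos: [0.5629, -0.1708, 0.1144]
tool_rot: [0.995, -0.096, -0.001, -0.0]
force: [-0.3, 0.2, -0.0]
finger_gap: 0.524
```

Run:
```python
from h import *
a=snap('top','t10.png')
plan([.565,-.171,.003])
[print(r) for r in blobs(a,(0,0,120),(179,60,255),.012,10,400) if 0.36<r[2][0]<.7 and -.5<r[2][1]<0]; print()
cv2.imwrite('pics/t10c.png',cv2.resize(cv2.imread('pics/t10.png')[130:270,210:360],(642,600),interpolation=3))
```

```text
row [  2.1  -1.  111.6] [-0.   0.1  0.1] tcp [ 0.5629 -0.1717  0.1146] unit [-0.0087  0.2113  0.1146] F [0.1 0.6 0.2] gap 44.8 t 21.1
(array([183.2, 138.9]), np.int32(16), array([ 0.6381, -0.0734,  0.012 ]))
(array([223.7, 169. ]), np.int32(74), array([ 0.5653, -0.1737,  0.012 ]))
(array([279.5, 186. ]), np.int32(12), array([ 0.5266, -0.3068,  0.012 ]))
(array([339.2, 198.9]), np.int32(15), array([ 0.4985, -0.4469,  0.012 ]))
```

View pics/t10c.png

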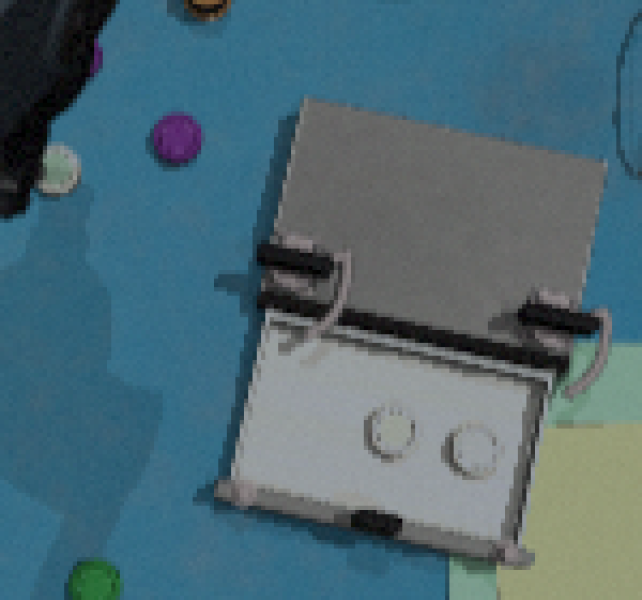

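Emit:
{"name": "servo_tool", "arguments": {
  "targets": [
    [1, -1, 50, 0, 0, 0],
    [1, -1, 95, 0, 0, 0],
    [1, -1, 110, 0, 0, 0],
    [1, -1, 111, 0, 0, 0],
    [1, -1, 111, 0, 0, 0]
  ]
}}

```text
t: 21.68
tcp_pos: [0.566, -0.1714, 0.0057]
tool_rot: [0.995, -0.097, 0.001, 0.001]
force: [-0.6, -0.7, 0.9]
finger_gap: 0.528
```

Emit:
{"name": "servo_tool", "arguments": {
  "targets": [
    [0, 0, 0, 0, 0, 0],
    [0, 0, 0, 0, 0, 0],
    [0, 0, 0, 0, 0, 0],
    [0, 0, 0, 0, 0, 0]
  ],
  "gripper": 20
}}

```text
t: 22.18
tcp_pos: [0.5661, -0.1709, 0.0061]
tool_rot: [0.995, -0.097, 0.001, 0.001]
force: [-0.6, -1.4, 6.3]
finger_gap: 0.294
```

Emit:
{"name": "servo_tool", "arguments": {
  "targets": [
    [0, 0, -20, 0, 0, 0],
    [0, 0, -60, 0, 0, 0],
    [0, 0, -100, 0, 0, 0],
    [0, 0, -100, 0, 0, 0]
  ]
}}

```text
t: 22.68
tcp_pos: [0.5676, -0.1714, 0.1089]
tool_rot: [0.995, -0.097, 0.004, 0.002]
force: [-0.3, 0.4, -0.3]
finger_gap: 0.287
```

Run:
```python
from h import *
plan(unit(-.111,.043,.10))
```

```text
row [-107.2  169.3    8.4] [ 0.1 -0.5  0.1] tcp [ 0.5676 -0.1714  0.1089] unit [-0.0041  0.2125  0.1089] F [-0.3  0.4 -0.3] gap 24.5 t 22.7
```

Emit:
{"name": "servo_tool", "arguments": {
  "targets": [
    [-40, 60, 0, 0, 0, 0],
    [-80, 110, 0, 0, 0, 0],
    [-107, 155, 0, 0, 0, 0],
    [-107, 169, 0, 0, 0, 0],
    [-107, 169, 0, 0, 0, 0],
    [-107, 169, 0, 0, 0, 0]
  ]
}}

```text
t: 23.42
tcp_pos: [0.4281, -0.3142, 0.1041]
tool_rot: [0.995, -0.096, -0.0, -0.0]
force: [-0.2, -0.4, -0.1]
finger_gap: 0.29
```

Run:
```python
from h import *
plan(unit(-.111,.043,.0145))
```

```text
row [ 2.2  2.3 89.6] [-0.1  0.   0.2] tcp [ 0.4281 -0.3142  0.1041] unit [-0.1132  0.0453  0.1041] F [-0.2 -0.4 -0.1] gap 24.7 t 23.4
```

Emit:
{"name": "servo_tool", "arguments": {
  "targets": [
    [2, 1, 40, 0, 0, 0],
    [2, 1, 75, 0, 0, 0],
    [2, 1, 88, 0, 0, 0],
    [2, 1, 89, 0, 0, 0],
    [2, 1, 89, 0, 0, 0]
  ]
}}

```text
t: 24.05
tcp_pos: [0.4301, -0.317, 0.0162]
tool_rot: [0.995, -0.096, 0.001, 0.001]
force: [-0.5, 0.5, -0.6]
finger_gap: 0.295
```

Emit:
{"name": "servo_tool", "arguments": {
  "targets": [
    [0, 0, 0, 0, 0, 0],
    [0, 0, 0, 0, 0, 0],
    [0, 0, 0, 0, 0, 0]
  ],
  "gripper": 40
}}

```text
t: 24.42
tcp_pos: [0.4294, -0.3172, 0.0158]
tool_rot: [0.995, -0.097, 0.0, 0.0]
force: [0.6, 0.8, 0.1]
finger_gap: 0.471
```

Emit:
{"name": "servo_tool", "arguments": {
  "targets": [
    [0, 0, -50, 0, 0, 0],
    [0, 0, -100, 0, 0, 0],
    [0, 0, -100, 0, 0, 0]
  ]
}}

```text
t: 24.8
tcp_pos: [0.4311, -0.319, 0.119]
tool_rot: [0.995, -0.097, 0.003, 0.003]
force: [0.2, 0.7, 0.4]
finger_gap: 0.471
```

Run:
```python
from h import *
plan(unit(-.04,.22,.16))
```

```text
row [  69.9 -178.6  -41.4] [ 0.3 -0.4  0.1] tcp [ 0.4311 -0.319   0.119 ] unit [-0.1093  0.0411  0.119 ] F [0.2 0.7 0.4] gap 40.2 t 24.8
```

Emit:
{"name": "servo_tool", "arguments": {
  "targets": [
    [35, -60, -30, 0, 0, 0],
    [70, -120, -41, 0, 0, 0],
    [70, -178, -41, 0, 0, 0],
    [70, -178, -41, 0, 0, 0],
    [70, -178, -41, 0, 0, 0]
  ]
}}

```text
t: 25.42
tcp_pos: [0.5318, -0.1549, 0.1556]
tool_rot: [0.995, -0.096, -0.001, -0.0]
force: [-0.6, -0.0, -0.2]
finger_gap: 0.468
```

Run:
```python
from h import *
a=snap('top','t11.png');b=snap('side','s11.png')
plan(unit(-.161,0,.12))
cv2.imwrite('pics/m11.png',cv2.resize(np.hstack([cv2.imread('pics/t11.png')[130:310,190:370],cv2.imread('pics/s11.png')[110:290,180:360]]),(800,400),interpolation=3))
```

```text
row [-118.9  219.7   35.9] [0.  0.1 0. ] tcp [ 0.5317 -0.1568  0.1557] unit [-0.0422  0.2198  0.1557] F [ 0.4  0.2 -0.5] gap 39.8 t 25.5
```

View pics/m11.png

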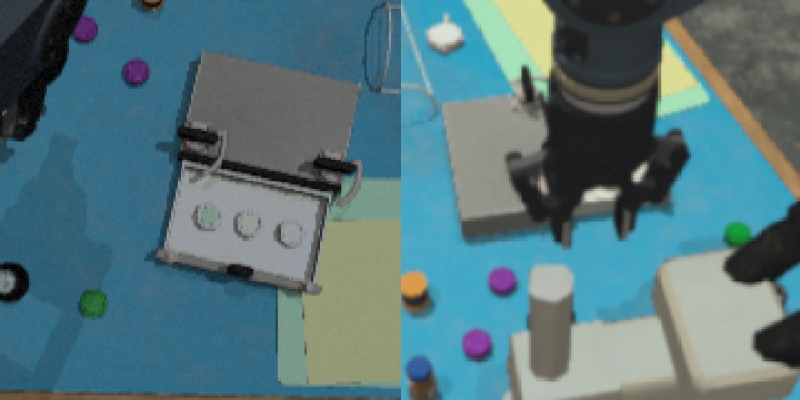

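Emit:
{"name": "servo_tool", "arguments": {
  "targets": [
    [-40, 60, 0, 0, 0, 0],
    [-80, 120, 30, 0, 0, 0],
    [-119, 180, 36, 0, 0, 0],
    [-119, 219, 36, 0, 0, 0],
    [-119, 219, 36, 0, 0, 0],
    [-119, 219, 36, 0, 0, 0]
  ]
}}

```text
t: 26.28
tcp_pos: [0.372, -0.3488, 0.12]
tool_rot: [0.995, -0.099, -0.0, -0.0]
force: [-0.1, -0.6, 0.2]
finger_gap: 0.47
```

Run:
```python
from h import *
plan(unit(-.161,0,.044))
a=ld('top')
u,v=190+238/400*180,130+270/400*180; print('tab',tou(onz(a,u,v,.066)))
```

```text
row [ 0.6  0.4 76. ] [-0.   0.  -0.1] tcp [ 0.372  -0.3488  0.12  ] unit [-0.1616  0.0004  0.12  ] F [-0.1 -0.6  0.2] gap 40.2 t 26.3
tab [-0.16190062  0.00526932  0.066     ]
```

Emit:
{"name": "servo_tool", "arguments": {
  "targets": [
    [1, -1, 40, 0, 0, 0],
    [1, -1, 76, 0, 0, 0],
    [1, -1, 76, 0, 0, 0]
  ]
}}

```text
t: 26.65
tcp_pos: [0.3736, -0.3439, 0.0424]
tool_rot: [0.995, -0.096, -0.002, -0.003]
force: [0.2, 0.5, 0.5]
finger_gap: 0.466
```

Emit:
{"name": "servo_tool", "arguments": {
  "targets": [
    [0, 0, 0, 0, 0, 0],
    [0, 0, 0, 0, 0, 0],
    [0, 0, 0, 0, 0, 0],
    [0, 0, 0, 0, 0, 0]
  ],
  "gripper": 0,
  "newtons": 40
}}

```text
t: 27.15
tcp_pos: [0.375, -0.347, 0.0457]
tool_rot: [0.995, -0.097, 0.001, 0.0]
force: [0.6, 1.9, 7.1]
finger_gap: 0.106
```

Emit:
{"name": "servo_tool", "arguments": {
  "targets": [
    [5, 0, 0, 0, 0, 0],
    [12, 0, 0, 0, 0, 0],
    [20, 0, 0, 0, 0, 0],
    [29, 0, 0, 0, 0, 0],
    [38, 0, 0, 0, 0, 0],
    [47, 0, 0, 0, 0, 0],
    [56, 0, 0, 0, 0, 0],
    [64, 0, 0, 0, 0, 0],
    [68, 0, 0, 0, 0, 0],
    [70, 0, 0, 0, 0, 0]
  ]
}}

```text
t: 28.4
tcp_pos: [0.4435, -0.3611, 0.0457]
tool_rot: [0.995, -0.097, 0.001, 0.001]
force: [-1.0, 0.6, 4.9]
finger_gap: 0.1
```

Run:
```python
from h import *
plan(unit(-.057,0,.044))
```

```text
row [32.   2.3  1.8] [ 0.1 -0.1  0.1] tcp [ 0.4435 -0.3611  0.0457] unit [-0.089   0.0023  0.0457] F [-1.   0.6  4.9] gap 8.6 t 28.4
```

Emit:
{"name": "servo_tool", "arguments": {
  "targets": [
    [6, 0, 0, 0, 0, 0],
    [12, 0, 0, 0, 0, 0],
    [17, 0, 0, 0, 0, 0],
    [21, 0, 0, 0, 0, 0],
    [24, 0, 0, 0, 0, 0],
    [25, 0, 0, 0, 0, 0],
    [25, 0, 0, 0, 0, 0]
  ]
}}

```text
t: 29.28
tcp_pos: [0.4679, -0.366, 0.0457]
tool_rot: [0.995, -0.097, 0.001, 0.001]
force: [-1.9, 0.6, 6.5]
finger_gap: 0.105
```

Run:
```python
from h import *
plan(unit(-.061,0,.044))
```

```text
row [3.1 2.2 1.7] [ 0.1 -0.1  0.1] tcp [ 0.4679 -0.366   0.0457] unit [-0.0641  0.0022  0.0457] F [-1.9  0.6  6.5] gap 8.9 t 29.3
```

Emit:
{"name": "servo_tool", "arguments": {
  "targets": [
    [2, 0, 0, 0, 0, 0],
    [4, 0, 0, 0, 0, 0],
    [4, 0, 0, 0, 0, 0]
  ]
}}

```text
t: 29.65
tcp_pos: [0.4702, -0.3665, 0.0457]
tool_rot: [0.995, -0.097, -0.001, 0.0]
force: [-5.7, -0.4, 7.6]
finger_gap: 0.108
```

Run:
```python
from h import *
plan(unit(-.061,0,.044))
```

```text
row [0.8 2.1 1.7] [0.1 0.1 0.1] tcp [ 0.4702 -0.3665  0.0457] unit [-0.0618  0.0021  0.0457] F [-5.7 -0.4  7.6] gap 9.2 t 29.6
```

Emit:
{"name": "servo_tool", "arguments": {
  "targets": [
    [-3, 0, 0, 0, 0, 0],
    [-4, 0, 0, 0, 0, 0],
    [-4, 0, 0, 0, 0, 0]
  ]
}}

```text
t: 30.02
tcp_pos: [0.468, -0.3661, 0.0457]
tool_rot: [0.995, -0.097, 0.001, 0.001]
force: [-1.3, 0.6, 5.2]
finger_gap: 0.108
```

Emit:
{"name": "servo_tool", "arguments": {
  "targets": [
    [0, 0, 0, 0, 0, 0],
    [0, 0, 0, 0, 0, 0],
    [0, 0, 0, 0, 0, 0]
  ],
  "gripper": 40
}}

```text
t: 30.4
tcp_pos: [0.4677, -0.3651, 0.0441]
tool_rot: [0.995, -0.097, -0.0, -0.0]
force: [0.6, -0.0, -0.2]
finger_gap: 0.468
```

Emit:
{"name": "servo_tool", "arguments": {
  "targets": [
    [0, 0, -40, 0, 0, 0],
    [0, 0, -82, 0, 0, 0],
    [0, 0, -82, 0, 0, 0]
  ]
}}

```text
t: 30.78
tcp_pos: [0.4695, -0.3671, 0.1296]
tool_rot: [0.995, -0.097, 0.003, 0.003]
force: [-0.8, -0.2, -0.3]
finger_gap: 0.465
```

Run:
```python
from h import *
plan(unit(-.040,.0695,.128))
```

```text
row [ 22.5 -68.    1.4] [ 0.3 -0.3  0.1] tcp [ 0.4695 -0.3671  0.1296] unit [-0.0624  0.0014  0.1296] F [-0.8 -0.2 -0.3] gap 39.7 t 30.8
```

Emit:
{"name": "servo_tool", "arguments": {
  "targets": [
    [23, -34, 0, 0, 0, 0],
    [23, -68, 0, 0, 0, 0],
    [23, -68, 0, 0, 0, 0],
    [23, -68, 0, 0, 0, 0]
  ]
}}

```text
t: 31.28
tcp_pos: [0.5031, -0.303, 0.1256]
tool_rot: [0.995, -0.097, -0.0, -0.0]
force: [-0.3, -0.1, 0.6]
finger_gap: 0.469
```

Run:
```python
from h import *
plan(unit(-.040,.0695,.051))
a=snap('top','t12.png')
```

```text
row [ 1.9  1.3 74.6] [-0.   0.1  0.1] tcp [ 0.5031 -0.303   0.1256] unit [-0.0418  0.0708  0.1256] F [-0.3 -0.1  0.6] gap 40.0 t 31.3
```

Emit:
{"name": "servo_tool", "arguments": {
  "targets": [
    [1, 1, 40, 0, 0, 0],
    [1, 1, 75, 0, 0, 0],
    [1, 1, 75, 0, 0, 0]
  ]
}}

```text
t: 31.7
tcp_pos: [0.5022, -0.3038, 0.0487]
tool_rot: [0.995, -0.098, -0.002, -0.002]
force: [0.6, 0.6, 0.2]
finger_gap: 0.467
```

Emit:
{"name": "servo_tool", "arguments": {
  "targets": [
    [0, 0, 0, 0, 0, 0],
    [0, 0, 0, 0, 0, 0],
    [0, 0, 0, 0, 0, 0],
    [0, 0, 0, 0, 0, 0]
  ],
  "gripper": 0,
  "newtons": 60
}}

```text
t: 32.2
tcp_pos: [0.5059, -0.3055, 0.0529]
tool_rot: [0.995, -0.097, 0.002, 0.001]
force: [3.2, -1.2, 3.2]
finger_gap: 0.098
```

Emit:
{"name": "servo_tool", "arguments": {
  "targets": [
    [0, 0, 0, 0, 0, 9],
    [0, 0, 0, 0, 0, 18],
    [0, 0, 0, 0, 0, 27],
    [0, 0, 0, 0, 0, 36],
    [0, 0, 0, 0, 0, 45],
    [0, 0, 0, 0, 0, 50],
    [0, 0, 0, 0, 0, 50]
  ]
}}

```text
t: 33.08
tcp_pos: [0.5041, -0.3041, 0.0529]
tool_rot: [0.861, -0.508, 0.0, 0.0]
force: [-0.5, 0.2, 7.2]
finger_gap: 0.102
```

Run:
```python
from h import *
plan(unit(-.040,.0695,.051),-101.2)
print(sense()['ft_torque'])
```

```text
row [ 0.8 -0.2  1.9] [-0.  -0.  40.1] tcp [ 0.5041 -0.3041  0.0529] unit [-0.0407  0.0699  0.0529] F [-0.5  0.2  7.2] gap 8.7 t 33.1
[ 0.16508515  0.00619084 -0.07937327]
```

Emit:
{"name": "servo_tool", "arguments": {
  "targets": [
    [0, 0, 0, 0, 0, 8],
    [0, 0, 0, 0, 0, 16],
    [0, 0, 0, 0, 0, 24],
    [0, 0, 0, 0, 0, 32],
    [0, 0, 0, 0, 0, 38],
    [0, 0, 0, 0, 0, 42],
    [0, 0, 0, 0, 0, 42],
    [0, 0, 0, 0, 0, 42]
  ]
}}

```text
t: 34.08
tcp_pos: [0.5037, -0.302, 0.0529]
tool_rot: [-0.622, 0.783, 0.001, 0.001]
force: [1.3, 4.7, 10.4]
finger_gap: 0.102
```

Run:
```python
from h import *
plan(unit(-.040,.0695,.051),-101.2)
print(sense()['ft_torque'])
```

```text
row [ 2.3 -1.5  1.9] [ 0.1  0.2 -1.9] tcp [ 0.5037 -0.302   0.0529] unit [-0.0414  0.0719  0.0529] F [ 1.3  4.7 10.4] gap 8.7 t 34.1
[ 0.82596852 -0.20836418 -0.23621289]
```

Emit:
{"name": "servo_tool", "arguments": {
  "targets": [
    [0, 0, 0, 0, 0, 0],
    [0, 0, 0, 0, 0, 0],
    [0, 0, 0, 0, 0, 0]
  ],
  "gripper": 40
}}

```text
t: 34.45
tcp_pos: [0.5037, -0.3041, 0.051]
tool_rot: [-0.622, 0.783, 0.0, -0.0]
force: [-0.3, -0.3, 0.3]
finger_gap: 0.47
```

Emit:
{"name": "servo_tool", "arguments": {
  "targets": [
    [0, 0, -40, 0, 0, 0],
    [0, 0, -77, 0, 0, 0],
    [0, 0, -77, 0, 0, -10],
    [0, 0, -77, 0, 0, -20],
    [0, 0, -77, 0, 0, -30],
    [0, 0, -77, 0, 0, -40]
  ]
}}

```text
t: 35.2
tcp_pos: [0.5038, -0.3041, 0.128]
tool_rot: [0.854, -0.521, -0.0, 0.0]
force: [-0.2, 0.3, 0.1]
finger_gap: 0.469
```

Run:
```python
from h import *
plan(unit(-.040,-.0695,.128))
```

```text
row [109.8  85.8   0. ] [  0.    0.1 -51.6] tcp [ 0.5038 -0.3041  0.128 ] unit [-0.041   0.0699  0.128 ] F [-0.2  0.3  0.1] gap 40.0 t 35.2
```

Emit:
{"name": "servo_tool", "arguments": {
  "targets": [
    [110, 86, 0, 0, 0, -52],
    [110, 86, 0, 0, 0, -52],
    [110, 86, 0, 0, 0, -52],
    [110, 86, 0, 0, 0, -52],
    [110, 86, 0, 0, 0, -52],
    [110, 86, 0, 0, 0, -52]
  ]
}}

```text
t: 35.95
tcp_pos: [0.4767, -0.4411, 0.1279]
tool_rot: [0.995, -0.098, -0.0, -0.0]
force: [-1.0, 0.1, -0.0]
finger_gap: 0.467
```

Run:
```python
from h import *
plan(unit(-.040,-.0695,.051))
```

```text
row [ 1.  -0.2 76.9] [-0.  0. -0.] tcp [ 0.4767 -0.4411  0.1279] unit [-0.0409 -0.0698  0.1279] F [-1.   0.1 -0. ] gap 39.9 t 36.0
```

Emit:
{"name": "servo_tool", "arguments": {
  "targets": [
    [1, 0, 40, 0, 0, 0],
    [1, 0, 77, 0, 0, 0],
    [1, 0, 77, 0, 0, 0]
  ]
}}

```text
t: 36.33
tcp_pos: [0.4771, -0.4401, 0.0489]
tool_rot: [0.995, -0.098, -0.002, -0.002]
force: [-0.0, 0.1, 1.0]
finger_gap: 0.471
```

Emit:
{"name": "servo_tool", "arguments": {
  "targets": [
    [0, 0, 0, 0, 0, 0],
    [0, 0, 0, 0, 0, 0],
    [0, 0, 0, 0, 0, 0],
    [0, 0, 0, 0, 0, 0]
  ],
  "gripper": 0
}}

```text
t: 36.83
tcp_pos: [0.4782, -0.4418, 0.053]
tool_rot: [0.995, -0.097, 0.0, 0.001]
force: [-2.1, 1.1, 6.2]
finger_gap: 0.102
```

Emit:
{"name": "servo_tool", "arguments": {
  "targets": [
    [0, 0, 0, 0, 0, 9],
    [0, 0, 0, 0, 0, 18],
    [0, 0, 0, 0, 0, 27],
    [0, 0, 0, 0, 0, 36],
    [0, 0, 0, 0, 0, 45],
    [0, 0, 0, 0, 0, 50],
    [0, 0, 0, 0, 0, 50]
  ]
}}

```text
t: 37.7
tcp_pos: [0.477, -0.4409, 0.0529]
tool_rot: [0.861, -0.508, -0.001, 0.0]
force: [-4.7, 2.2, 9.4]
finger_gap: 0.102
```

Emit:
{"name": "servo_tool", "arguments": {
  "targets": [
    [0, 0, 0, 0, 0, 8],
    [0, 0, 0, 0, 0, 16],
    [0, 0, 0, 0, 0, 24],
    [0, 0, 0, 0, 0, 32],
    [0, 0, 0, 0, 0, 38],
    [0, 0, 0, 0, 0, 42],
    [0, 0, 0, 0, 0, 42],
    [0, 0, 0, 0, 0, 42]
  ]
}}

```text
t: 38.7
tcp_pos: [0.4767, -0.4396, 0.053]
tool_rot: [-0.622, 0.783, 0.002, -0.0]
force: [-5.7, 4.9, 11.0]
finger_gap: 0.101
```

Run:
```python
from h import *
plan(unit(-.040,-.0695,.051),-101.2)
print(sense()['ft_torque'])
```

```text
row [ 1.2 -1.3  2. ] [ 0.2  0.1 -1.9] tcp [ 0.4767 -0.4396  0.053 ] unit [-0.0412 -0.0683  0.053 ] F [-5.7  4.9 11. ] gap 8.6 t 38.7
[ 0.59657765  0.89733888 -0.10218798]
```

Emit:
{"name": "servo_tool", "arguments": {
  "targets": [
    [0, 0, 0, 0, 0, 0],
    [0, 0, 0, 0, 0, 0],
    [0, 0, 0, 0, 0, 0]
  ],
  "gripper": 40
}}

```text
t: 39.08
tcp_pos: [0.4784, -0.4415, 0.0512]
tool_rot: [-0.622, 0.783, -0.0, 0.0]
force: [-0.1, -0.1, 1.1]
finger_gap: 0.467
```

Emit:
{"name": "servo_tool", "arguments": {
  "targets": [
    [0, 0, -50, 0, 0, 0],
    [0, 0, -100, 0, 0, 0],
    [0, 0, -110, 0, 0, 0],
    [0, 0, -110, 0, 0, 0]
  ]
}}

```text
t: 39.58
tcp_pos: [0.4783, -0.4414, 0.1617]
tool_rot: [-0.622, 0.783, -0.001, 0.0]
force: [-0.1, 0.2, 0.1]
finger_gap: 0.465
```

Run:
```python
from h import *
plan(unit(-.040,.22,.16))
```

```text
row [-289.6   10.4    1.5] [ -0.   -0.1 -91.9] tcp [ 0.4783 -0.4414  0.1617] unit [-0.0393 -0.0698  0.1617] F [-0.1  0.2  0.1] gap 39.7 t 39.6
```

Emit:
{"name": "servo_tool", "arguments": {
  "targets": [
    [-60, 10, 0, 0, 0, -10],
    [-120, 10, 0, 0, 0, -20],
    [-180, 10, 0, 0, 0, -30],
    [-240, 10, 0, 0, 0, -40],
    [-290, 10, 0, 0, 0, -50],
    [-290, 10, 0, 0, 0, -60],
    [-290, 10, 0, 0, 0, -70],
    [-290, 10, 0, 0, 0, -80],
    [-290, 10, 0, 0, 0, -90],
    [-290, 10, 0, 0, 0, -92]
  ]
}}

```text
t: 40.83
tcp_pos: [0.533, -0.1559, 0.1593]
tool_rot: [0.995, -0.097, -0.002, -0.001]
force: [-0.8, -0.1, -0.5]
finger_gap: 0.466
```

Run:
```python
from h import *
a=snap('top','t13.png');b=snap('side','s13.png')
cv2.imwrite('pics/t13c.png',cv2.resize(cv2.imread('pics/t13.png')[90:300,190:400],(600,600),interpolation=3))
```

```text
(no output)
```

View pics/t13c.png

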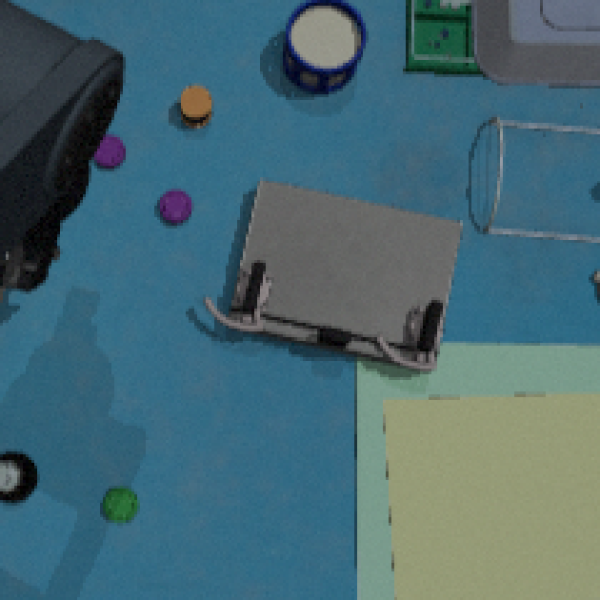

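Run:
```python
from h import *
a=ld('top');C=lambda u,v:(190+u*.35,90+v*.35)
for n,p,q in(('L',(258,264),(248,310)),('R',(435,303),(425,348))):
    d=onz(a,*C(*p),.0725)-onz(a,*C(*q),.0725);print(n,'turn deg',(78.8-np.degrees(np.arctan2(d[1],d[0])))%180)
print('tab',tou(onz(a,*C(334,337),.066)))
h=cv2.cvtColor(a['color'],cv2.COLOR_RGB2HSV)
print('spool',onz(a,*C(196,101),.03),'loupe',onz(a,*C(12,474),.035))
plan(unit(0,0,.2)); sign_off()
```

```text
L turn deg 90.27311103101353
R turn deg 92.12294996762924
tab [-0.06411837  0.00275069  0.066     ]
spool [ 0.66940209 -0.25482363  0.03      ] loupe [ 0.35966276 -0.11688907  0.035     ]
row [ 40.6 220.7 -40.3] [-0.   0.2 -0. ] tcp [ 0.5334 -0.1562  0.16  ] unit [-0.0406  0.2207  0.16  ] F [ 0.5 -0.2 -0.3] gap 40.4 t 40.9
the job is handed in; nothing more can be done
```

I pulled the drawer out to its stop and turned both cams back to open. I found three tins and laid them flat in a row on the drawer floor. I then pushed the drawer in until the seal pushed back with about 6 N, turned both cams about 92° clockwise and handed the job in at 41 s.

**Cams:** the last picture gives bar turns of about 90° (left) and 92° (right). Both are above the 80° that is needed.

**Tins:** seen flat and apart in the drawer just before I pushed it in. The closed unit hides them, so I did not see them again. I saw no fourth tin, but the arm and microscope hid small patches of the bench.

**Bystanders:** the spool and loupe stand within about 3 mm of where they started. I did not measure the bottle again at the end.

**Drawer, one weak reading:** the pixel estimate of the tab is 64 mm from the unit's origin, where a tight drawer should read about 61 mm. That leaves 3 mm unexplained, and the reading is only good to about 2–3 mm. It therefore does not prove the drawer is within 2 mm of tight; I relied on both cams having gone through their full draw.

**One contact on the way:** opening the fingers over the middle tin gave about 11 N, probably against the tab. The tin and drawer looked undisturbed afterwards.

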